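Turn the centrifuge rotor by hand to see it runs free, then shut the lid

TASK

Before the run, check that the loaded rotor of the mini centrifuge turns freely: rest the fingertips lightly on the sloping rotor inside the open bowl and carry it round with them, either way, through at least one full turn. Then gently push the lid over and leave it fully shut. Grip and lift nothing: the machine stays standing where it is, and the things round it are left alone.

Things in the scene. Friction and masses are not known exactly. Their poses are not given: they have to be found in the camera images.
- centrifuge: Loose mini centrifuge on four rubber feet, cream housing 252 (x) x 210 (y) x 110 mm (z), 3.2 kg. Origin: middle of its underside; x points from its front (speed knob side) to its back, where the lid is hinged; z up. Housing top is 110 mm high; round open bowl of 64 mm radius about the rotor axis.
- rotor_axis (a point): Top of the rotor on its vertical axis, 18 mm behind the housing's middle, 100 mm above the worktop, so 10 mm below the bowl's rim. The grey rotor is a shallow cone round it: 100 mm high on the axis, 95.5 mm at 28 mm radius, 90.5 mm at its edge of 57 mm radius; the red and blue tube caps in it are flush and not solid.
- centrifuge_rotor (a joint): Rotor angle, rad, about the upright axis, positive anticlockwise from above, near 0 at the start, no stops. It stays where it is left; drag 0.01 N m plus 0.05 N m per rad/s, so a fingertip at 30 mm radius pressing 5 to 10 N (friction about 0.6) carries it at up to 0.8 rad/s with little slip; watch it, or go a little over.
- centrifuge_lid (a joint): Lid angle, rad: 0 shut, 1.66 fully open (its stop, just past upright); at the start nearly fully open. Stiff hinge, about 0.15 N m: the 0.19 kg lid stays where it is left above about 0.8 rad, lower down it sinks shut slowly by itself.
- lid_hinge (a point): Middle of the lid's hinge axis, which lies along the machine's y: 110 mm behind the housing's middle, 116 mm above the worktop.
- lid_front_edge (a point): Middle of the lid's free edge, 180 mm from the hinge. The round smoked lid is 177 mm across, its dome stands 33 mm proud on the outside (the upper side when shut, the back side when open); the dome is 18 mm proud 10 mm in from the edge and 30 mm proud 38 mm in. Upright, the lid's edge is about 296 mm above the worktop.
- sample_cup_1: Bystander: sample cup with ribbed red screw lid, 39 mm across, 74 mm tall, standing beside the centrifuge; origin in the middle of its underside
- stain_bottle: Bystander: brown stain bottle, 52 mm across, 98 mm tall, standing beside the centrifuge; origin in the middle of its underside
- rack: Bystander: white moulded tube rack, 70 x 192 x 82 mm, three capped tubes stand in it; origin in the middle of its underside
- plate_1: Bystander: closed agar plate, 90 mm across, 16 mm tall; origin in the middle of its underside
- swab: Bystander: swab in its lying tube, 36 x 133 x 17 mm; origin in the middle of its underside
- timer: Bystander: bench timer, 62 x 68 x 22 mm; origin in the middle of its underside

How it is judged:
By the outcome, as a careful person would: the job done as asked, in the order asked, and still so for the second after the job is handed in, with the robot touching nothing.
It also fails if it takes over 72 s, if anything falls off the work surface, if the arm or the gripper's body presses on something with over 40 N, if the wrist force passes 120 N, or if a joint passes its speed limit or range.

ROBOT

A 6-joint arm with a two-finger parallel gripper is mounted at the origin on a cart in front of the work surface, level with it; the furniture and walls round the work are solid. World frame = base frame: x ahead of the robot, y to its left, z up, the work surface at z = 0. Lengths are in m, angles in rad, forces in N, time in s.
With the tool pointing down it reaches from about 0.35 to 0.775 m from the base axis. Payload 5.5 kg.
Tool frame: the origin (TCP) lies between the finger pads; the fingertips stand 22 mm ahead of it and the grasp point (between the pads) lies 3 mm ahead of it; z points along the fingers, y is the line along which they close (so a half turn about z gives the same grasp; the last joint's range is limited). The gripper opens to 85 mm and grips with 20 to 120 N. Pads are 22 mm wide; open, the fingers measure 114 mm over their backs; the gripper's body (76 mm by 85 mm) begins 54 mm behind the grasp point. The pads swing forward as they close: fully open they stand 13 mm farther back than shut.
Start: joints at [-1.391, 0.313, 0.046, 1.304, 0, 1.431], TCP at [0.181, -0.546, 0.253] pointing down, gripper open.
Joint ranges: [-2.76, 2.76], [-0.86, 1.69], [-1.03, 1.26], [-2.2, 2.34], [-1.47, 1.5], [-3.14, 3.14]. Speed limits (rad/s): [2.57, 2.57, 3.14, 3.14, 3.14, 3.14].

INTERFACE

Orientations are given as a unit quaternion [w, x, y, z].
In Python, from workcell import env, eyes, ticket gives the robot as it stands (env), with the cameras (eyes) and the job (ticket).
- The arm moves only by the shell command python3 nudge.py 'ROWS' [OPENING] [FORCE]. ROWS is 1 to 8 rows, parted by semicolons, with the numbers parted by spaces; each row has 6 numbers: dx, dy, dz in parts of the range, where 1.0 means 0.6 m, then a rotation vector rx, ry, rz in parts of the range, where 1.0 means 360 degrees; each row is the pose to reach, as a shift and turn from the pose commanded when the command began, along the tool's axes at that moment; what a row does not reach only later rows make up. A row lasts 1/8 s, in which the tool goes at most 0.0625 m and 0.188 rad, less where a joint would pass 70% of its speed; a pose out of reach is approached as far as the arm can. OPENING is the finger opening in m, set as the command begins (- or left out keeps the last). The fingers move at their own pace and stop on an object; FORCE is the grip in N (left out, the last holds). Time passes only in rows, so rows that do not move let the fingers close. It prints the time, the measured TCP pose, the force, the opening and the grip force at its end. A shift or turn number past 1, either way, is cut back to 1. Input that does not fit is refused with a message, and nothing moves.
- env.get_state(): the state, without advancing time (a new reading comes with each control period).
- eyes.read_camera(name): name is "scene" or "top" or "wrist"; returns a dict with "image" (480x640x3 uint8, red, green, blue), "K" (3x3 intrinsics, pixels), "D" ([k1, k2, p1, p2, k3] as OpenCV has them; the pictures are not rectified), "R" (3x3) and "t" (3): a world point X has camera coordinates R X + t. Camera axes: x right, y down, z forward; pixel columns grow to the right and rows downward; lengths in m; the calibration is good to about 2 mm. A picture is of the moment at which its call begins. There is no depth.
- ticket.hand_in(): hands the job in; it is judged then, once.
The state is a dict: "clock": time; "joint_pos": joint angles; "qvel": joint speeds; "tau": joint torques, N m; "tcp_pos": TCP position; "orientation": TCP orientation; "wrist_force": force on the tool from outside, world axes, zero at the start; "ft_torque": the same for the moment, N m; "finger_gap": finger opening in m; "grip_force": force on a finger pad.
Only numpy, scipy, OpenCV 4.12 (cv2) and the standard library are available. Lean on these libraries where they do the work, as an engineer would, in place of code of your own. Each camera call takes 0.05 s, during which the arm holds its last target. There are 200 camera calls.

## Working session

There is one attempt and no reset: what is moved stays moved. The work goes in short steps, Python scripts to look and compute and a shell command to move; the robot and the scene stay as the last step left them, time stands still between calls to the robot, and variables do not carry over. Pictures are saved under pics/ and viewed, at most 10 in all, crops included, and the job is handed in when it is done.

```bash
ls; mkdir -p pics
python3 - <<'E'
from workcell import env, eyes, ticket
import cv2
for n in ("scene","top"):
    r=eyes.read_camera(n); cv2.imwrite(f"pics/{n}0.png",r["image"][:,:,::-1])
    print(n,r["K"],r["D"],r["R"],r["t"])
print(env.get_state())
E
```

```text
nudge.py
pics
workcell.py
scene [[459.22750412   0.         322.43890661]
 [  0.         459.22750412 237.76304864]
 [  0.           0.           1.        ]] [-0.11593551  0.          0.          0.          0.        ] [[ 6.80226434e-01 -7.33001973e-01  3.26479185e-04]
 [-4.52664698e-01 -4.20423450e-01 -7.86345213e-01]
 [ 5.76529852e-01  5.34745014e-01 -6.17787261e-01]] [-0.54584389  0.21387018  0.87349202]
top [[614.18590009   0.         320.32384567]
 [  0.         614.18590009 242.3683151 ]
 [  0.           0.           1.        ]] [-0.15992919  0.          0.          0.          0.        ] [[ 0.04091647 -0.99915022 -0.00496874]
 [-0.97517333 -0.03885044 -0.21800829]
 [ 0.21762999  0.01376551 -0.97593427]] [-0.27622363  0.55299532  1.31977528]
{'clock': 0.1, 'joint_pos': array([-1.39060736e+00,  3.13968052e-01,  4.51155671e-02,  1.30361891e+00,
        4.26679473e-05,  1.43119956e+00]), 'qvel': array([ 0.00017091, -0.00060057,  0.00257883,  0.00016109,  0.00186305,
        0.0012137 ]), 'tau': array([ 1.83821881e-03, -4.81724989e+01,  2.99244350e+01,  1.27706467e-02,
       -1.70191734e-04,  9.65637469e-06]), 'tcp_pos': array([ 0.1806879 , -0.54543649,  0.2524831 ]), 'orientation': array([-8.37795478e-04,  9.87244003e-01,  1.59212366e-01,  4.33204301e-06]), 'wrist_force': array([ 0.19394663, -0.22636918, -0.30866712]), 'ft_torque': array([-0.0687501 ,  0.05689139,  0.04308325]), 'grip_force': 0.0, 'finger_gap': 0.08531425070897808}
```

View pics/scene0.png

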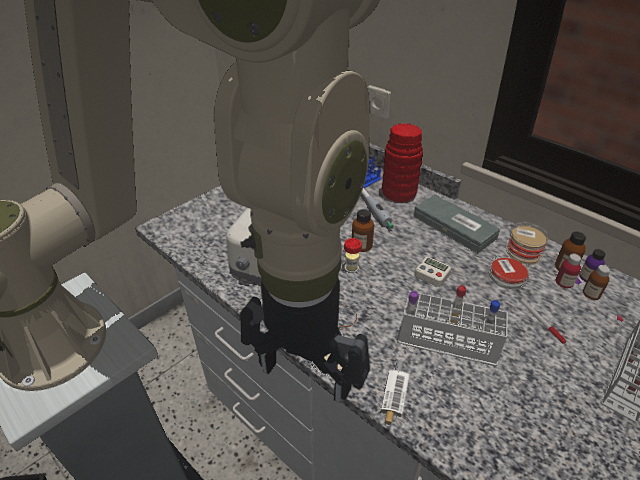

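View pics/top0.png

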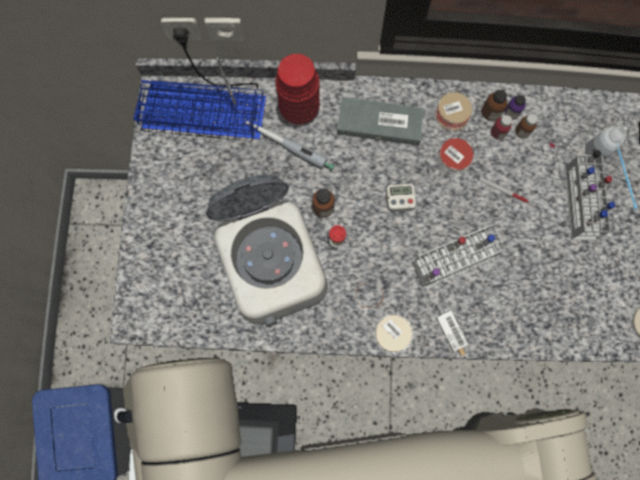

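The top view shows the centrifuge at about (268,258), with its knob near (268,320) and its open lid at (248,197). The stain bottle is at (323,200) and the cup at (338,234). I'll enlarge that area.

```bash
cat > h.py <<'E'
from workcell import env, eyes, ticket
import cv2, numpy as np
def w(c,px,z):
    n=cv2.undistortPoints(np.array([[px]],float),c["K"],np.array(c["D"],float))[0,0]
    R=np.array(c["R"]);C=-R.T@c["t"];d=R.T@np.array([n[0],n[1],1]);return C+d*(z-C[2])/d[2]
def p(c,X):
    return cv2.projectPoints(np.array(X,float).reshape(-1,1,3),cv2.Rodrigues(np.array(c["R"]))[0],np.array(c["t"],float),c["K"],np.array(c["D"],float))[0][:,0]
E
python3 - <<'E'
from h import *
im=cv2.imread("pics/top0.png")[165:335,195:365]
cv2.imwrite("pics/c1.png",cv2.resize(im,(595,595),interpolation=cv2.INTER_CUBIC))
E
```

```text
(no output)
```

View pics/c1.png

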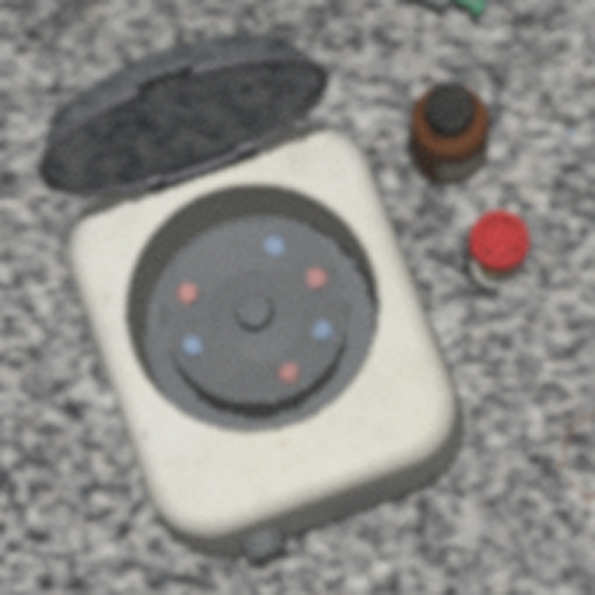

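Run:
```python
from h import *
c=eyes.read_camera("top")
q=lambda u,v:(195+u/3.5-.35,165+v/3.5-.35)
print("hub",w(c,q(255,312),.1),"rim",w(c,q(252,308),.11))
for a,b in (((150,500),(78,265)),((448,390),(372,165))):
    A,B=w(c,q(*a),.105),w(c,q(*b),.105);d=B-A;print(A,B,np.arctan2(d[1],d[0]))
print("knobside",[w(c,q(*a),.105) for a in((220,518),(430,432))])
print("rimLR",w(c,q(127,308),.11),w(c,q(378,308),.11),w(c,q(252,184),.11),w(c,q(252,432),.11))
print("cup",w(c,q(500,240),.074),"bottle",w(c,q(450,108),.098))
C=w(c,q(253.5,310),.105)
for yaw in (.28,.31,.34):
  X=np.array([np.cos(yaw),np.sin(yaw),0]);Y=np.array([-X[1],X[0],0]);O=C-.018*X;O[2]=0
  P=[O+x*X+y*Y+[0,0,.11] for x,y in((-.126,.105),(-.126,-.105),(.126,.105),(.126,-.105))]
  a=1.6;P+=[O-.11*X*-1+[0,0,.116]+.18*(-np.cos(a)*X+np.sin(a)*np.array([0,0,1]))]
  print(yaw,((p(c,P)+.35-[195,165])*3.5).round())
```

```text
hub [ 0.52482798 -0.14046617  0.1       ] rim [ 0.52526758 -0.13947344  0.11      ]
[ 0.4044153  -0.08357623  0.105     ] [ 0.54921976 -0.02829558  0.105     ] 0.3646846583061334
[ 0.47982731 -0.26233006  0.105     ] [ 0.62085432 -0.20889468  0.105     ] 0.3621869723356317
knobside [array([ 0.39534586, -0.12704777,  0.105     ]), array([ 0.45339718, -0.25238381,  0.105     ])]
rimLR [ 0.5221214  -0.06192206  0.11      ] [ 0.52839637 -0.21721612  0.11      ] [ 0.60428135 -0.13469961  0.11      ] [ 0.44818448 -0.1440075   0.11      ]
cup [ 0.58306947 -0.29132917  0.074     ] bottle [ 0.6622524  -0.25627583  0.098     ]
0.28 [[136. 576.]
 [474. 494.]
 [ 53. 184.]
 [378. 106.]
 [183.  69.]]
0.31 [[144. 579.]
 [480. 487.]
 [ 49. 190.]
 [372. 103.]
 [178.  70.]]
0.34 [[152. 582.]
 [485. 481.]
 [ 45. 196.]
 [365. 100.]
 [173.  72.]]
```

The manual's scale: shifts go in shares of 0.6 m and turns go in shares of 360 degrees. Converting my numbers, 0.4 m / 0.6 = 0.6667, -0.24 m / 0.6 = -0.4.

```bash
python3 nudge.py '0.0833 -0.05 0 0 0 0;0.1667 -0.1 0 0 0 0;0.25 -0.15 0 0 0 0;0.3333 -0.2 0 0 0 0;0.4167 -0.25 0 0 0 0;0.5 -0.3 0 0 0 0;0.5833 -0.35 0 0 0 0;0.6667 -0.4 0 0 0 0' 0.05
cat > d.py <<'E'
# print tool-frame shift to a world TCP target
import sys;from h import *
from scipy.spatial.transform import Rotation as Ro
s=env.get_state();R=Ro.from_quat(np.roll(s["orientation"],-1)).as_matrix()
print("q",s["joint_pos"].round(3),"tcp",s["tcp_pos"].round(4),"F",s["wrist_force"].round(1),"T",s["ft_torque"].round(2),"t",s["clock"])
print("xt",R[:,0].round(3),"zt",R[:,2].round(3))
for a in sys.argv[1:]: print((R.T@(np.array(eval(a))-s["tcp_pos"])).round(4))
E
python3 d.py .525,-.14,.15
```

```text
clock: 1.15
tcp_pos: [0.486, -0.1906, 0.2532]
orientation: [0.0, 0.987, 0.159, -0.0]
wrist_force: [0.3, -0.7, -0.4]
finger_gap: 0.0499
grip_force: 0.0
q [-0.528  0.21  -0.091  1.269 -0.     2.294] tcp [ 0.486  -0.1906  0.2532] F [ 0.3 -0.7 -0.4] T [-0.05 -0.02  0.02] t 1.15
xt [ 0.949  0.314 -0.   ] zt [ 0. -0. -1.]
[ 0.053  -0.0358  0.1032]
```

Scaled: 0.053 m / 0.6 = 0.0883, -0.036 m / 0.6 = -0.06.

```bash
python3 nudge.py '0.0333 -0.025 0 0 0 0;0.0883 -0.06 0 0 0 0;0.0883 -0.06 0 0 0 0;0.0883 -0.06 0 0 0 0'
python3 - <<'E'
from h import *
c=eyes.read_camera("wrist");im=c["image"][:,:,::-1].copy()
for z,r in((.1,0),(.0955,.028),(.0905,.057),(.11,.064)):
    a=np.linspace(0,6.28,40);P=np.c_[.525+r*np.cos(a),-.14+r*np.sin(a),0*a+z]
    for u in p(c,P): cv2.circle(im,(int(u[0]),int(u[1])),1,(0,255,0),-1)
cv2.imwrite("pics/w1.png",im)
E
python3 d.py .525,-.14,.15
```

```text
clock: 1.65
tcp_pos: [0.5236, -0.1415, 0.2529]
orientation: [-0.0, 0.987, 0.159, -0.0]
wrist_force: [-1.0, -0.2, -0.2]
finger_gap: 0.05
grip_force: 0.0
q [-0.413  0.25  -0.04   1.282 -0.     2.41 ] tcp [ 0.5235 -0.1419  0.2531] F [ 0.   0.7 -0. ] T [-0.04 -0.05  0.02] t 1.7
xt [ 0.949  0.314 -0.001] zt [-0.001 -0.    -1.   ]
[ 0.0021 -0.0014  0.1031]
```

View pics/w1.png

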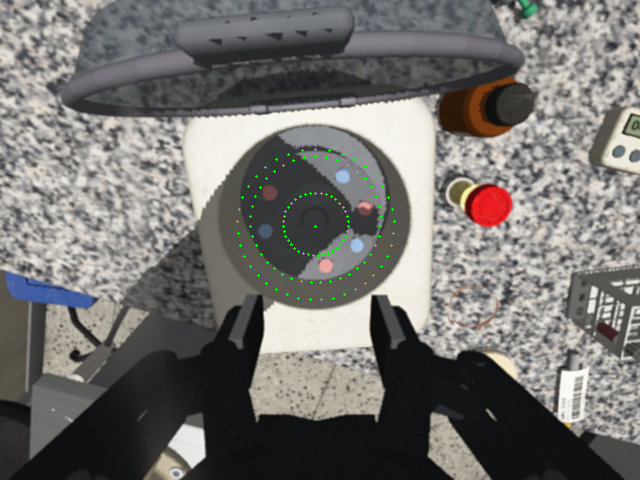

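Run:
```python
from h import *
t=eyes.read_camera("top");c=eyes.read_camera("wrist")
q=lambda u,v:(195+u/3.5-.35,165+v/3.5-.35)
for z in(.06,.08,.09,.1,.11,.12): print(z,"top hub",w(t,q(255,312),z)[:2].round(4),"wr hub",w(c,(315,215),z)[:2].round(4),"wr rim c",w(c,(315,217),z)[:2].round(4))
print("Ccam",-c["R"].T@c["t"],-t["R"].T@t["t"])
for z in(.1,.11,.115): print(np.linalg.norm(w(c,(219,215),z)-w(c,(411,215),z)),"hous",np.linalg.norm(w(c,(193,200),z)-w(c,(435,200),z)))
g=cv2.cvtColor(c["image"],cv2.COLOR_RGB2GRAY)
cv2.imwrite("pics/w2.png",cv2.resize(c["image"][100:330,200:440,::-1],(720,690))[:600])
# tip position check
print(p(c,[[.525,-.14,.1]]))
```

```text
0.06 top hub [ 0.5328 -0.1364] wr hub [ 0.5245 -0.1398] wr rim c [ 0.5227 -0.1404]
0.08 top hub [ 0.5288 -0.1384] wr hub [ 0.5295 -0.1383] wr rim c [ 0.5277 -0.1388]
0.09 top hub [ 0.5268 -0.1395] wr hub [ 0.532  -0.1375] wr rim c [ 0.5303 -0.138 ]
0.1 top hub [ 0.5248 -0.1405] wr hub [ 0.5345 -0.1367] wr rim c [ 0.5328 -0.1372]
0.11 top hub [ 0.5228 -0.1415] wr hub [ 0.537  -0.1359] wr rim c [ 0.5354 -0.1364]
0.12 top hub [ 0.5208 -0.1425] wr hub [ 0.5394 -0.1352] wr rim c [ 0.5379 -0.1357]
Ccam [ 0.60256563 -0.11542796  0.37399971] [ 0.26334571 -0.27267217  1.407199  ]
0.16095297194370162 hous 0.20019647164606066
0.15507876961643519 hous 0.19289002327513421
0.152141668452802 hous 0.18923679908967106
[[315.2150411  226.50472907]]
```

View pics/w2.png

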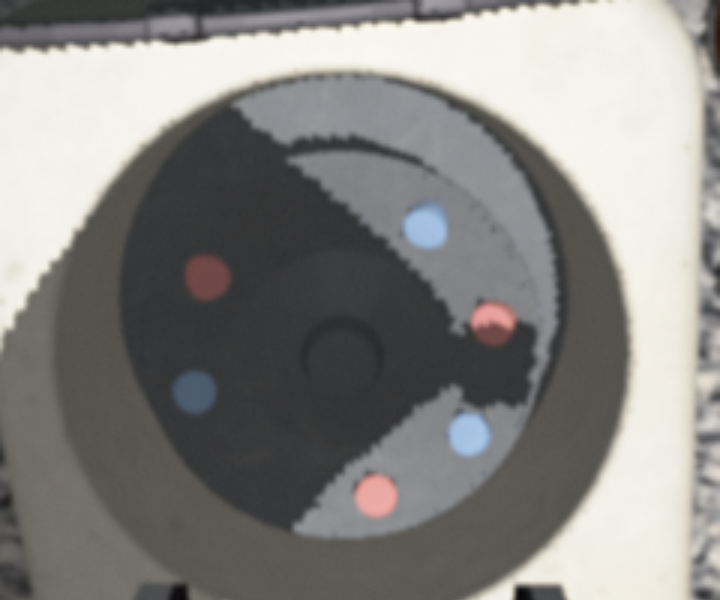

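Run:
```python
from h import *
t=eyes.read_camera("top");c=eyes.read_camera("wrist")
q=lambda u,v:(195+u/3.5-.35,165+v/3.5-.35)
k=lambda u,v:(200+u/3-.35,100+v/3-.35)
def circ(P):
    A=np.c_[2*P[:,0],2*P[:,1],np.ones(len(P))];s=np.linalg.lstsq(A,(P[:,:2]**2).sum(1),rcond=None)[0]
    return s[:2].round(4),np.sqrt(s[2]+s[0]**2+s[1]**2).round(4)
for z in(.09,.1,.11): print(z,"hub",w(t,q(255,312),z)[:2].round(4),w(c,k(342,357),z)[:2].round(4),
 "rim",circ(np.array([w(t,q(*a),z) for a in((127,305),(378,310),(252,184),(252,431))])),circ(np.array([w(c,k(*a),z) for a in((53,345),(630,345),(340,70),(190,555),(150,150),(550,150))])))
```

```text
0.09 hub [ 0.5268 -0.1395] [ 0.5286 -0.1376] rim (array([ 0.5306, -0.1375]), np.float64(0.079)) (array([ 0.5278, -0.1389]), np.float64(0.0814))
0.1 hub [ 0.5248 -0.1405] [ 0.5312 -0.1368] rim (array([ 0.5286, -0.1385]), np.float64(0.0784)) (array([ 0.5304, -0.1381]), np.float64(0.0785))
0.11 hub [ 0.5228 -0.1415] [ 0.5338 -0.136 ] rim (array([ 0.5266, -0.1395]), np.float64(0.0778)) (array([ 0.5331, -0.1373]), np.float64(0.0756))
```

The rotor axis averages out at about (0.5285, -0.1385). In the crop the hub is at (314,219) and the bowl rim spans x 218 to 410. I'll move over the axis and descend.

Scaled: 0.12 m / 0.6 = 0.2, 0.005 m / 0.6 = 0.0083.

```bash
python3 nudge.py '0.0083 -0.0025 0.05 0 0 0;0.0083 -0.0025 0.1167 0 0 0;0.0083 -0.0025 0.1667 0 0 0;0.0083 -0.0025 0.2 0 0 0;0.0083 -0.0025 0.2 0 0 0;0.0083 -0.0025 0.2 0 0 0'; python3 d.py .5285,-.1385,.12
```

```text
clock: 2.65
tcp_pos: [0.5287, -0.1391, 0.1342]
orientation: [0.0, 0.987, 0.159, 0.001]
wrist_force: [1.0, -0.0, 0.2]
finger_gap: 0.0499
grip_force: 0.0
q [-0.404  0.323 -0.241  1.005 -0.     2.418] tcp [ 0.5287 -0.1391  0.1342] F [ 1.  -0.   0.2] T [ 0.02 -0.06 -0.04] t 2.65
xt [0.949 0.314 0.001] zt [ 0.001 -0.001 -1.   ]
[-0.     -0.0006  0.0142]
```

Scaled: 0.012 m / 0.6 = 0.02, 0.01 m / 0.6 = 0.0167.

```bash
python3 nudge.py '0 0 0.0067 0 0 0;0 0 0.0133 0 0 0;0 0 0.0167 0 0 0;0 0 0.02 0 0 0;0 0 0.02 0 0 0'; python3 nudge.py '0 0 0.0033 0 0 0;0 0 0.005 0 0 0;0 0 0.005 0 0 0'
```

```text
clock: 3.28
tcp_pos: [0.5282, -0.1384, 0.1211]
orientation: [-0.0, 0.987, 0.159, -0.0]
wrist_force: [-0.1, 0.3, -0.4]
finger_gap: 0.0499
grip_force: 0.0
clock: 3.65
tcp_pos: [0.5282, -0.1385, 0.1182]
orientation: [-0.0, 0.987, 0.159, -0.0]
wrist_force: [0.1, 0.2, -0.3]
finger_gap: 0.0499
grip_force: 0.0
```

Scaled: 0.002 m / 0.6 = 0.0033, 0.001 m / 0.6 = 0.0017.

```bash
python3 nudge.py '0 0 0.0017 0 0 0;0 0 0.0033 0 0 0;0 0 0.0033 0 0 0'; python3 nudge.py '0 0 0.0017 0 0 0;0 0 0.0033 0 0 0;0 0 0.0033 0 0 0'
```

```text
clock: 4.03
tcp_pos: [0.5282, -0.1385, 0.1162]
orientation: [-0.0, 0.987, 0.159, -0.0]
wrist_force: [-0.5, 0.5, -1.6]
finger_gap: 0.0502
grip_force: 0.0
clock: 4.4
tcp_pos: [0.5284, -0.1385, 0.1148]
orientation: [0.0, 0.987, 0.159, 0.0]
wrist_force: [-0.7, 0.7, 4.1]
finger_gap: 0.0501
grip_force: 2.0
```

Scaled: 0.001 m / 0.6 = 0.0017, -0.2 rad / 6.2832 = -0.0318.

```bash
python3 nudge.py '0 0 0.0017 0 0 0;0 0 0.0017 0 0 0;0 0 0.0017 0 0 -0.0095;0 0 0.0017 0 0 -0.0207;0 0 0.0017 0 0 -0.0318'; python3 d.py
```

```text
clock: 5.03
tcp_pos: [0.5286, -0.1386, 0.1146]
orientation: [0.0, 0.966, 0.258, 0.001]
wrist_force: [-2.7, 1.1, 10.0]
finger_gap: 0.0501
grip_force: 5.0
q [-0.403  0.339 -0.271  0.96  -0.     2.216] tcp [ 0.5286 -0.1386  0.1146] F [-2.7  1.1 10. ] T [ 0.19  0.58 -0.03] t 5.025
xt [0.867 0.499 0.001] zt [ 0.001 -0.001 -1.   ]
```

Scaled: -0.8 rad / 6.2832 = -0.1273.

```bash
python3 nudge.py '0 0 0 0 0 -0.0159;0 0 0 0 0 -0.0318;0 0 0 0 0 -0.0477;0 0 0 0 0 -0.0637;0 0 0 0 0 -0.0796;0 0 0 0 0 -0.0955;0 0 0 0 0 -0.1114;0 0 0 0 0 -0.1273'; python3 d.py;python3 nudge.py '0 0 0 0 0 -0.0159;0 0 0 0 0 -0.0318;0 0 0 0 0 -0.0477;0 0 0 0 0 -0.0637;0 0 0 0 0 -0.0796;0 0 0 0 0 -0.0955;0 0 0 0 0 -0.1114;0 0 0 0 0 -0.1273'; python3 d.py
```

```text
clock: 6.02
tcp_pos: [0.5289, -0.1384, 0.1147]
orientation: [0.001, 0.789, 0.614, 0.001]
wrist_force: [-1.5, 1.8, 8.5]
finger_gap: 0.0498
grip_force: 4.7
q [-4.030e-01  3.390e-01 -2.710e-01  9.590e-01  1.000e-03  1.415e+00] tcp [ 0.5289 -0.1384  0.1147] F [-1.5  1.8  8.5] T [ 0.47  0.37 -0.07] t 6.025
xt [0.245 0.97  0.   ] zt [ 0.002 -0.    -1.   ]
clock: 7.02
tcp_pos: [0.529, -0.138, 0.1147]
orientation: [0.001, 0.487, 0.873, 0.001]
wrist_force: [-1.6, 3.8, 9.4]
finger_gap: 0.0502
grip_force: 4.8
q [-0.403  0.339 -0.271  0.959  0.002  0.615] tcp [ 0.529  -0.138   0.1147] F [-1.6  3.8  9.4] T [ 0.73  0.3  -0.08] t 7.025
xt [-0.525  0.851 -0.001] zt [ 0.002  0.001 -1.   ]
```

Scaled: -0.8 rad / 6.2832 = -0.1273.

```bash
for i in 1; do python3 nudge.py '0 0 0 0 0 -0.0159;0 0 0 0 0 -0.0318;0 0 0 0 0 -0.0477;0 0 0 0 0 -0.0637;0 0 0 0 0 -0.0796;0 0 0 0 0 -0.0955;0 0 0 0 0 -0.1114;0 0 0 0 0 -0.1273'; python3 d.py; done;python3 nudge.py '0 0 0 0 0 -0.0159;0 0 0 0 0 -0.0318;0 0 0 0 0 -0.0477;0 0 0 0 0 -0.0637;0 0 0 0 0 -0.0796;0 0 0 0 0 -0.0955;0 0 0 0 0 -0.1114;0 0 0 0 0 -0.1273'; python3 d.py
```

```text
clock: 8.02
tcp_pos: [0.5289, -0.1377, 0.1147]
orientation: [0.001, 0.109, 0.994, 0.001]
wrist_force: [-0.6, 4.6, 9.7]
finger_gap: 0.0503
grip_force: 5.3
q [-0.403  0.339 -0.271  0.96   0.002 -0.185] tcp [ 0.5289 -0.1377  0.1147] F [-0.6  4.6  9.7] T [ 0.91  0.35 -0.08] t 8.025
xt [-0.976  0.216 -0.002] zt [ 0.002  0.001 -1.   ]
clock: 9.02
tcp_pos: [0.5285, -0.1375, 0.1146]
orientation: [0.001, -0.287, 0.958, 0.001]
wrist_force: [-2.2, 4.7, 11.4]
finger_gap: 0.0502
grip_force: 5.9
q [-0.403  0.339 -0.271  0.96   0.002 -0.985] tcp [ 0.5285 -0.1375  0.1146] F [-2.2  4.7 11.4] T [ 1.09  0.61 -0.08] t 9.025
xt [-0.835 -0.55  -0.002] zt [ 0.001  0.002 -1.   ]
```

Scaled: -0.8 rad / 6.2832 = -0.1273.

```bash
python3 nudge.py '0 0 0 0 0 -0.0159;0 0 0 0 0 -0.0318;0 0 0 0 0 -0.0477;0 0 0 0 0 -0.0637;0 0 0 0 0 -0.0796;0 0 0 0 0 -0.0955;0 0 0 0 0 -0.1114;0 0 0 0 0 -0.1273'; python3 d.py;python3 nudge.py '0 0 0 0 0 -0.0159;0 0 0 0 0 -0.0318;0 0 0 0 0 -0.0477;0 0 0 0 0 -0.0637;0 0 0 0 0 -0.0796;0 0 0 0 0 -0.0955;0 0 0 0 0 -0.1114;0 0 0 0 0 -0.1273'; python3 d.py
```

```text
clock: 10.02
tcp_pos: [0.5281, -0.1376, 0.1146]
orientation: [0.001, -0.637, 0.771, 0.0]
wrist_force: [-3.9, 4.1, 12.5]
finger_gap: 0.0504
grip_force: 6.3
q [-4.030e-01  3.390e-01 -2.710e-01  9.610e-01  1.000e-03 -1.785e+00] tcp [ 0.5281 -0.1376  0.1146] F [-3.9  4.1 12.5] T [ 0.92  0.91 -0.08] t 10.025
xt [-0.188 -0.982 -0.001] zt [ 0.     0.001 -1.   ]
clock: 11.02
tcp_pos: [0.5279, -0.138, 0.1146]
orientation: [-0.0, 0.887, -0.462, -0.0]
wrist_force: [-4.3, 2.6, 12.1]
finger_gap: 0.0499
grip_force: 6.3
q [-0.403  0.339 -0.271  0.961  0.    -2.585] tcp [ 0.5279 -0.138   0.1146] F [-4.3  2.6 12.1] T [ 0.57  1.09 -0.1 ] t 11.025
xt [ 0.574 -0.819 -0.   ] zt [-0.  0. -1.]
```

Scaled: -0.012 m / 0.6 = -0.02, -0.006 m / 0.6 = -0.01, 0.18 rad / 6.2832 = 0.0286.

```bash
python3 nudge.py '0 0 -0.01 0 0 0;0 0 -0.02 0 0 0;0 0 -0.02 0 0 0.0286;0 0 -0.02 0 0 0.0573;0 0 -0.02 0 0 0.0859;0 0 -0.02 0 0 0.1146;0 0 -0.02 0 0 0.1432;0 0 -0.02 0 0 0.1719'
python3 nudge.py '0 0 0 0 0 0.0286;0 0 0 0 0 0.0573;0 0 0 0 0 0.0859;0 0 0 0 0 0.1146;0 0 0 0 0 0.1432;0 0 0 0 0 0.1719;0 0 0 0 0 0.2005;0 0 0 0 0 0.2101'
python3 nudge.py '0 0 0.01 0 0 0;0 0 0.0167 0 0 0;0 0 0.0183 0 0 0;0 0 0.02 0 0 0;0 0 0.02 0 0 0'; python3 d.py .5285,-.1385,.1146
```

```text
clock: 12.02
tcp_pos: [0.5284, -0.1386, 0.1252]
orientation: [-0.0, -0.519, 0.855, -0.0]
wrist_force: [0.3, -0.6, 0.5]
finger_gap: 0.0499
grip_force: 0.0
clock: 13.02
tcp_pos: [0.5284, -0.1386, 0.1252]
orientation: [-0.0, 0.113, 0.994, -0.0]
wrist_force: [-0.3, 0.2, -0.3]
finger_gap: 0.0501
grip_force: 0.0
clock: 13.65
tcp_pos: [0.5283, -0.1385, 0.1148]
orientation: [0.0, 0.11, 0.994, -0.0]
wrist_force: [-3.6, 0.7, 12.5]
finger_gap: 0.0502
grip_force: 6.2
q [-0.403  0.339 -0.271  0.96  -0.    -0.182] tcp [ 0.5283 -0.1385  0.1148] F [-3.6  0.7 12.5] T [ 0.44  0.89 -0.01] t 13.65
xt [-0.976  0.219 -0.001] zt [ 0.001 -0.    -1.   ]
[-0.0002  0.      0.0002]
```

Scaled: -0.8 rad / 6.2832 = -0.1273.

```bash
python3 nudge.py '0 0 0 0 0 -0.0159;0 0 0 0 0 -0.0318;0 0 0 0 0 -0.0477;0 0 0 0 0 -0.0637;0 0 0 0 0 -0.0796;0 0 0 0 0 -0.0955;0 0 0 0 0 -0.1114;0 0 0 0 0 -0.1273'; python3 nudge.py '0 0 0 0 0 -0.0159;0 0 0 0 0 -0.0318;0 0 0 0 0 -0.0477;0 0 0 0 0 -0.0637;0 0 0 0 0 -0.0796;0 0 0 0 0 -0.0955;0 0 0 0 0 -0.1114;0 0 0 0 0 -0.1273';  python3 nudge.py '0 0 0 0 0 -0.0159;0 0 0 0 0 -0.0318;0 0 0 0 0 -0.0477;0 0 0 0 0 -0.0637;0 0 0 0 0 -0.0796;0 0 0 0 0 -0.0955;0 0 0 0 0 -0.1114;0 0 0 0 0 -0.1114'; python3 d.py
python3 nudge.py '0 0 -0.0333 0 0 0;0 0 -0.1 0 0 0;0 0 -0.2 0 0 0;0 0 -0.2333 0 0 0;0 0 -0.2333 0 0 0'
python3 - <<'E'
from h import *
c=eyes.read_camera("wrist");cv2.imwrite("pics/w3.png",c["image"][:,:,::-1])
E
```

```text
clock: 14.65
tcp_pos: [0.5294, -0.138, 0.1148]
orientation: [0.002, -0.287, 0.958, -0.0]
wrist_force: [-0.0, 2.5, 10.8]
finger_gap: 0.0498
grip_force: 5.4
clock: 15.65
tcp_pos: [0.529, -0.1378, 0.1148]
orientation: [0.001, -0.638, 0.77, -0.0]
wrist_force: [-1.2, 3.7, 11.6]
finger_gap: 0.05
grip_force: 6.0
clock: 16.65
tcp_pos: [0.5291, -0.1382, 0.1148]
orientation: [-0.001, 0.862, -0.506, 0.001]
wrist_force: [-1.5, 3.3, 11.0]
finger_gap: 0.0498
grip_force: 5.3
q [-4.030e-01  3.390e-01 -2.700e-01  9.590e-01  1.000e-03 -2.483e+00] tcp [ 0.5291 -0.1382  0.1148] F [-1.5  3.3 11. ] T [0.45 0.45 0.01] t 16.65
xt [ 0.488 -0.873  0.001] zt [ 0.002 -0.    -1.   ]
clock: 17.27
tcp_pos: [0.5293, -0.1389, 0.2548]
orientation: [-0.0, 0.862, -0.507, 0.002]
wrist_force: [-0.3, -1.2, -0.2]
finger_gap: 0.05
grip_force: 0.0
```

View pics/w3.png

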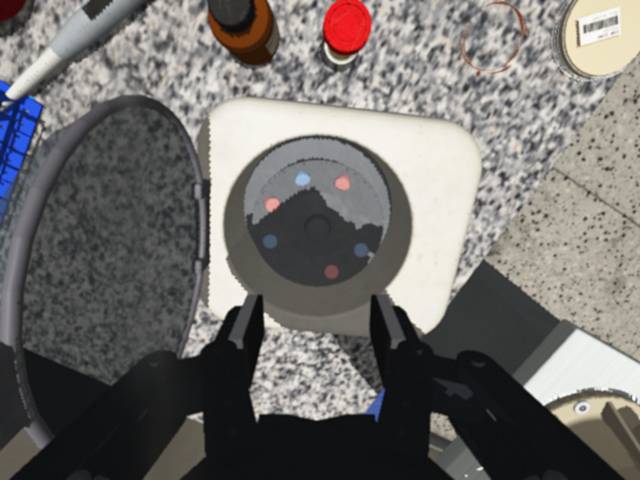

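The rotor caps are visible in the lifted view: red at (272,205), (343,183) and (331,272), blue at (302,179), (361,250) and (270,241). I'll work out the rotor angle from them.

```bash
python3 - <<'E'
from h import *
c=eyes.read_camera("wrist");h=w(c,(317,226),.1)
print(h)
for n,a in zip("RBRBRB",((272,205),(302,179),(343,183),(361,250),(331,272),(270,241))):
    v=w(c,a,.094)-h;print(n,np.degrees(np.arctan2(v[1],v[0])).round())
E
python3 d.py
```

```text
[ 0.52968886 -0.14014879  0.1       ]
R 5.0
B -43.0
R -92.0
B 178.0
R 135.0
B 50.0
q [-0.403  0.258 -0.032  1.282 -0.    -2.482] tcp [ 0.5279 -0.1383  0.252 ] F [ 0.4  1.2 -1.2] T [ 0.01 -0.01 -0.01] t 17.375
xt [ 0.486 -0.874 -0.001] zt [-0.001  0.    -1.   ]
```

The cap pattern went from R-151° to R-92°, so the rotor turned 59° + 360° = 7.3 rad, which matches the commanded turn. Next is the lid. I'll rise, close the fingers and turn the tool so that its x points toward closing.

Scaled: -0.1 m / 0.6 = -0.1667, -0.09 m / 0.6 = -0.15, 1.44 rad / 6.2832 = 0.2292.

```bash
python3 nudge.py '0 0 -0.05 0 0 0.0286;0 0 -0.1 0 0 0.0573;0 0 -0.15 0 0 0.0859;0 0 -0.1667 0 0 0.1146;0 0 -0.1667 0 0 0.1432;0 0 -0.1667 0 0 0.1719;0 0 -0.1667 0 0 0.2005;0 0 -0.1667 0 0 0.2292' 0; python3 nudge.py '0 0 0 0 0 0.0223;0 0 0 0 0 0.0446;0 0 0 0 0 0.0446';python3 d.py .690,-.078,.352 .690,-.078,.277
```

```text
clock: 18.38
tcp_pos: [0.5278, -0.1383, 0.3508]
orientation: [-0.002, -0.311, 0.95, 0.001]
wrist_force: [-0.1, -0.6, -0.5]
finger_gap: -0.0001
grip_force: 0.0
clock: 18.75
tcp_pos: [0.5279, -0.1383, 0.3512]
orientation: [-0.002, -0.179, 0.984, 0.001]
wrist_force: [-1.0, 0.8, -0.3]
finger_gap: -0.0
grip_force: 0.0
q [-0.403  0.252  0.201  1.523 -0.    -0.763] tcp [ 0.5279 -0.1383  0.3512] F [-1.   0.8 -0.3] T [ 0.01  0.03 -0.02] t 18.75
xt [-0.936 -0.352  0.003] zt [-0.003  0.001 -1.   ]
[-0.173  -0.0007 -0.0013]
[-0.1732 -0.0008  0.0737]
```

Scaled: -0.18 m / 0.6 = -0.3, -0.15 m / 0.6 = -0.25.

```bash
python3 nudge.py '-0.05 0 0 0 0 0;-0.1167 0 0 0 0 0;-0.1833 0 0 0 0 0;-0.25 0 0 0 0 0;-0.3 0 0 0 0 0;-0.3 0 0 0 0 0;-0.3 0 0 0 0 0'
python3 - <<'E'
from h import *
for n in("wrist",):
    c=eyes.read_camera(n);cv2.imwrite("pics/w4.png",c["image"][:,:,::-1])
a=eyes.read_camera("top")["image"][130:350,150:400,::-1];b=eyes.read_camera("scene")["image"][130:350,200:450,::-1]
cv2.imwrite("pics/s4.png",np.hstack([cv2.resize(a,(400,352)),cv2.resize(b,(400,352))]))
E
python3 d.py .690,-.078,.277
```

```text
clock: 19.62
tcp_pos: [0.6964, -0.0755, 0.3521]
orientation: [-0.001, -0.179, 0.984, 0.0]
wrist_force: [0.1, -0.6, 0.3]
finger_gap: -0.0001
grip_force: 0.0
q [-0.223  0.614  0.763  1.719 -0.    -0.581] tcp [ 0.6961 -0.0758  0.354 ] F [-0.4  0.4 -0.3] T [0.01 0.04 0.  ] t 19.775
xt [-0.937 -0.35  -0.   ] zt [ 0. -0. -1.]
[0.0065 0.0001 0.077 ]
```

View pics/w4.png

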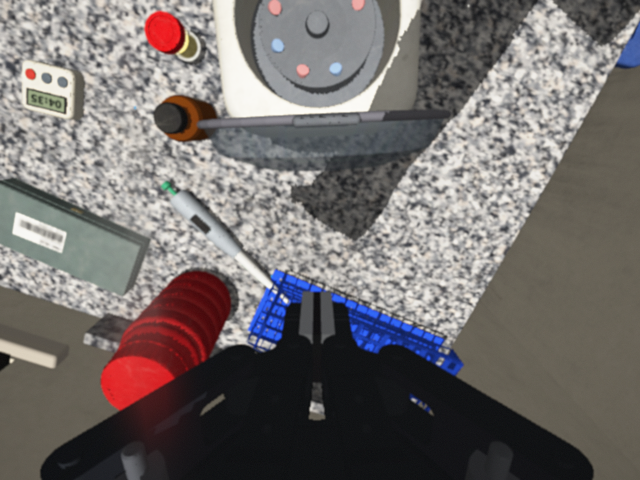

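View pics/s4.png

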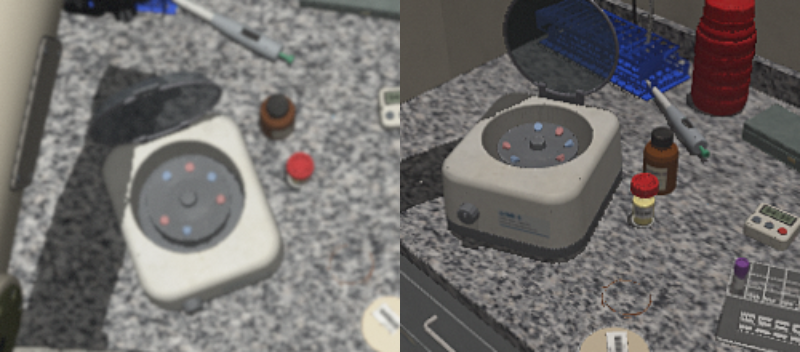

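Run:
```python
from h import *
for n in("top","scene"):
    c=eyes.read_camera(n);print(n,p(c,[[.696,-.076,.354],[.696,-.076,.33],[.631,-.1,.296],[.529,-.139,.1]]).round())
    cv2.imwrite(f"pics/{n}5.png",c["image"][:,:,::-1])
a=cv2.imread("pics/top5.png");b=cv2.imread("pics/scene5.png")
cv2.imwrite("pics/s5.png",np.hstack([cv2.resize(a,(400,300)),cv2.resize(b,(400,300))]))
```

```text
top [[226. 134.]
 [228. 139.]
 [241. 178.]
 [267. 252.]]
scene [[315.  83.]
 [315.  93.]
 [303. 118.]
 [285. 218.]]
```

View pics/s5.png

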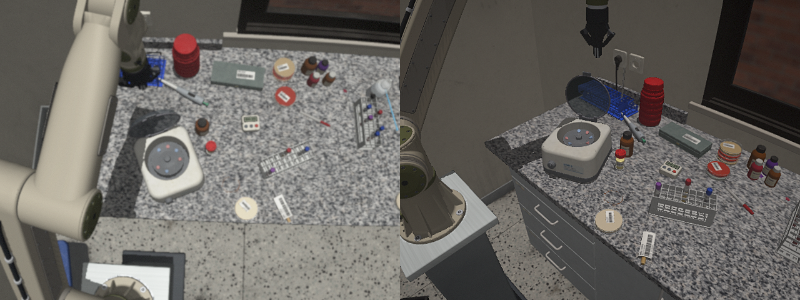

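Run:
```python
from h import *
c=eyes.read_camera("wrist");print(-c["R"].T@c["t"])
X=np.array([.934,.357,0]);A=np.array([.529,-.139,0])
for px,z in(((325,117),.296),((330,165),.25),((330,165),.27),((330,165),.23)):
    P=w(c,px,z);print(z,P.round(4),"behind hinge",((P-A)@X-.092).round(4))
```

```text
[ 0.61891954 -0.10400913  0.47508024]
0.296 [ 0.6137 -0.1016  0.296 ] behind hinge 0.0005
0.25 [ 0.639  -0.0873  0.25  ] behind hinge 0.0292
0.27 [ 0.6373 -0.0888  0.27  ] behind hinge 0.027
0.23 [ 0.6408 -0.0859  0.23  ] behind hinge 0.0314
```

Scaled: 0.076 m / 0.6 = 0.1267, 0.03 m / 0.6 = 0.05.

```bash
python3 nudge.py '0 0 0.05 0 0 0;0 0 0.1 0 0 0;0 0 0.1267 0 0 0;0 0 0.1267 0 0 0;0.0333 0 0.1267 0 0 0;0.0583 0 0.1267 0 0 0;0.0667 0 0.1267 0 0 0;0.0667 0 0.1267 0 0 0'; python3 nudge.py '0.005 0 0 0 0 0;0.01 0 0 0 0 0;0.015 0 0 0 0 0;0.0167 0 0 0 0 0'; python3 d.py
```

```text
clock: 20.92
tcp_pos: [0.6597, -0.0896, 0.2785]
orientation: [0.001, -0.178, 0.984, -0.0]
wrist_force: [-0.4, -0.3, 0.2]
finger_gap: -0.0004
grip_force: 0.0
clock: 21.42
tcp_pos: [0.6503, -0.093, 0.2777]
orientation: [0.001, -0.178, 0.984, -0.0]
wrist_force: [1.1, 0.2, 2.4]
finger_gap: 0.0001
grip_force: 1.1
q [-0.264  0.478  0.349  1.441  0.    -0.622] tcp [ 0.6503 -0.093   0.2777] F [1.1 0.2 2.4] T [ 0.09 -0.27 -0.05] t 21.425
xt [-0.937 -0.351 -0.001] zt [ 0.001 -0.    -1.   ]
```

Scaled: 0.0515 m / 0.6 = 0.0858, 0.027 m / 0.6 = 0.045.

```bash
python3 nudge.py '0.01 0 -0.0017 0 0 0;0.0217 0 -0.0033 0 0 0;0.0333 0 -0.0042 0 0 0;0.045 0 -0.0042 0 0 0;0.055 0 -0.0042 0 0 0;0.065 0 -0.0033 0 0 0;0.075 0 -0.0017 0 0 0;0.0858 0 -0.0008 0 0 0'; python3 d.py; python3 nudge.py '0.01 0 0.0025 0 0 0;0.02 0 0.005 0 0 0;0.03 0 0.0075 0 0 0;0.04 0 0.0108 0 0 0;0.05 0 0.015 0 0 0;0.0583 0 0.0192 0 0 0;0.0683 0 0.0233 0 0 0;0.0767 0 0.0283 0 0 0'; python3 d.py
```

```text
clock: 22.42
tcp_pos: [0.6014, -0.111, 0.2776]
orientation: [-0.0, -0.178, 0.984, 0.0]
wrist_force: [0.5, 0.7, -1.7]
finger_gap: 0.0002
grip_force: 0.3
q [-0.314  0.383  0.204  1.393  0.    -0.672] tcp [ 0.6014 -0.111   0.2776] F [ 0.5  0.7 -1.7] T [-0.02 -0.17  0.  ] t 22.425
xt [-0.937 -0.351  0.   ] zt [-0.  0. -1.]
clock: 23.42
tcp_pos: [0.5583, -0.1272, 0.2606]
orientation: [-0.0, -0.178, 0.984, -0.0]
wrist_force: [0.3, -0.6, -0.7]
finger_gap: 0.0001
grip_force: 0.2
q [-0.364  0.307  0.055  1.319 -0.    -0.722] tcp [ 0.5583 -0.1272  0.2606] F [ 0.3 -0.6 -0.7] T [-0.03 -0.08  0.  ] t 23.425
xt [-0.937 -0.351  0.   ] zt [-0. -0. -1.]
```

The manual's scale: shifts go in shares of 0.6 m and turns go in shares of 360 degrees. Converting my numbers, 0.0375 m / 0.6 = 0.0625, 0.033 m / 0.6 = 0.055.

```bash
python3 nudge.py '0.0083 0 0.005 0 0 0;0.0167 0 0.0108 0 0 0;0.025 0 0.0167 0 0 0;0.0333 0 0.0233 0 0 0;0.0417 0 0.03 0 0 0;0.0483 0 0.0375 0 0 0;0.055 0 0.045 0 0 0;0.0625 0 0.0525 0 0 0'; python3 d.py; python3 nudge.py '0.0067 0 0.0083 0 0 0;0.0117 0 0.0167 0 0 0;0.0183 0 0.025 0 0 0;0.0233 0 0.0333 0 0 0;0.0283 0 0.0417 0 0 0;0.0333 0 0.0517 0 0 0;0.0367 0 0.0617 0 0 0;0.0408 0 0.0708 0 0 0'; python3 d.py
python3 - <<'E'
from h import *
a=eyes.read_camera("scene")["image"][60:300,160:480,::-1]
cv2.imwrite("pics/s6.png",cv2.resize(a,(800,600)))
E
```

```text
clock: 24.42
tcp_pos: [0.5234, -0.1403, 0.2289]
orientation: [-0.0, -0.178, 0.984, -0.0]
wrist_force: [0.1, 0.6, 0.2]
finger_gap: -0.0002
grip_force: 0.0
q [-0.41   0.257 -0.09   1.224 -0.    -0.768] tcp [ 0.5234 -0.1403  0.2289] F [0.1 0.6 0.2] T [ 0.04 -0.01 -0.01] t 24.425
xt [-0.936 -0.351  0.   ] zt [-0. -0. -1.]
clock: 25.42
tcp_pos: [0.5005, -0.1488, 0.1863]
orientation: [-0.0, -0.178, 0.984, -0.0]
wrist_force: [0.3, -0.5, 0.7]
finger_gap: -0.0
grip_force: 0.0
q [-0.443  0.242 -0.217  1.112 -0.    -0.801] tcp [ 0.5005 -0.1488  0.1863] F [ 0.3 -0.5  0.7] T [ 0.01  0.03 -0.  ] t 25.425
xt [-0.936 -0.351  0.   ] zt [-0. -0. -1.]
```

View pics/s6.png

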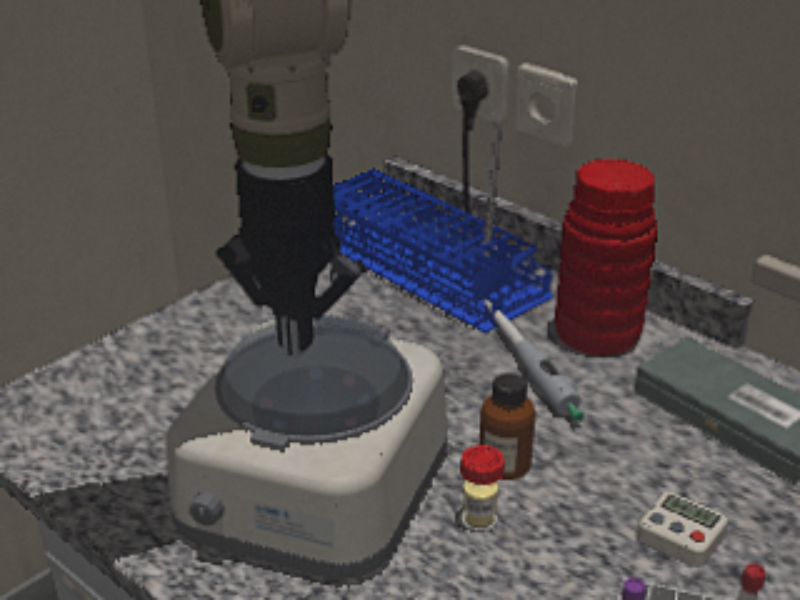

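The lid has followed the fingers nearly to shut, with its front tab at (270,438) in the crop, and the bystanders haven't moved. I'll press down lightly to make sure it seats.

Scaled: 0.015 m / 0.6 = 0.025, 0.014 m / 0.6 = 0.0233.

```bash
python3 nudge.py '0.0033 0 0.0067 0 0 0;0.0067 0 0.0133 0 0 0;0.0083 0 0.02 0 0 0;0.0083 0 0.0233 0 0 0;0.0083 0 0.025 0 0 0;0.0083 0 0.025 0 0 0'; python3 nudge.py '0 0 0.0017 0 0 0;0 0 0.0033 0 0 0;0 0 0.0033 0 0 0'; python3 d.py
```

```text
clock: 26.22
tcp_pos: [0.4961, -0.1506, 0.1718]
orientation: [0.0, -0.178, 0.984, -0.0]
wrist_force: [-0.1, 0.3, -0.6]
finger_gap: 0.0001
grip_force: 0.0
clock: 26.6
tcp_pos: [0.4959, -0.1506, 0.1697]
orientation: [-0.0, -0.178, 0.984, 0.0]
wrist_force: [-0.2, 0.3, -0.1]
finger_gap: -0.0003
grip_force: 0.0
q [-0.45   0.246 -0.255  1.07  -0.    -0.808] tcp [ 0.4959 -0.1506  0.1697] F [-0.2  0.3 -0.1] T [-0.03 -0.04  0.  ] t 26.6
xt [-0.937 -0.351  0.   ] zt [-0. -0. -1.]
```

Scaled: 0.002 m / 0.6 = 0.0033, 0.001 m / 0.6 = 0.0017.

```bash
python3 nudge.py '0 0 0.0017 0 0 0;0 0 0.0033 0 0 0;0 0 0.0033 0 0 0'; python3 nudge.py '0 0 0.0017 0 0 0;0 0 0.0033 0 0 0;0 0 0.0033 0 0 0'
```

```text
clock: 26.98
tcp_pos: [0.4961, -0.1507, 0.1691]
orientation: [0.0, -0.178, 0.984, -0.0]
wrist_force: [-2.6, 0.6, 9.1]
finger_gap: -0.0
grip_force: 4.4
clock: 27.35
tcp_pos: [0.4961, -0.1507, 0.1689]
orientation: [0.001, -0.178, 0.984, -0.001]
wrist_force: [-6.9, 2.2, 20.6]
finger_gap: -0.0001
grip_force: 10.2
```

The tip stops hard at 0.147 m, which is the dome height of a shut lid. I'll lift away, wait briefly and measure the free edge.

Scaled: -0.16 m / 0.6 = -0.2667, -0.14 m / 0.6 = -0.2333.

```bash
python3 nudge.py '0 0 -0.0167 0 0 0;0 0 -0.0667 0 0 0;0 0 -0.15 0 0 0;0 0 -0.2333 0 0 0;0 0 -0.2667 0 0 0;0 0 -0.2667 0 0 0;0 0 -0.2667 0 0 0;0 0 -0.2667 0 0 0'
python3 - <<'E'
from h import *
c=eyes.read_camera("scene");X=np.array([.934,.357,0]);A=np.array([.529,-.139,0])
for a in(0,.05,.1,.2): print(a,p(c,[A+X*(.092-.18*np.cos(a))+[0,0,.116+.18*np.sin(a)]]))
im=c["image"][:,:,::-1][60:300,160:480];cv2.imwrite("pics/s7.png",cv2.resize(im,(800,600)))
o=cv2.imread("pics/s6.png").astype(int);n=cv2.imread("pics/s7.png").astype(int)
d=abs(o-n).max(2)>60;print("machine diff",d[430:600].sum(),"edge region",d[380:460,220:420].sum())
E
python3 d.py
```

```text
clock: 28.35
tcp_pos: [0.4954, -0.1503, 0.3242]
orientation: [-0.001, -0.178, 0.984, 0.001]
wrist_force: [0.0, -0.4, 1.1]
finger_gap: 0.0002
grip_force: 0.0
0 [[267.06333657 233.99755594]]
0.05 [[266.79665075 230.54730759]]
0.1 [[266.62775171 226.94762702]]
0.2 [[266.59182115 219.34404049]]
machine diff 156 edge region 51
q [-0.45   0.193  0.06   1.441 -0.    -0.808] tcp [ 0.4954 -0.1503  0.3243] F [ 0.2  0.4 -0.3] T [-0.02 -0.02 -0.  ] t 28.4
xt [-0.937 -0.351  0.002] zt [-0.002  0.001 -1.   ]
```

```bash
python3 -c "
from workcell import env, eyes, ticket
print(ticket.hand_in())"
```

```text
the job is handed in; nothing more can be done
None
```

I turned the rotor about 7.3 rad (just over one full turn, confirmed from the tube caps), pushed the lid fully shut, left the machine and the things round it untouched, and handed the job in at about 28 s.

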